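Put the gem-cutting kit away in tray and crate

TASK

Put the gem cutter's kit away: lay the brush flat on the floor of the tray's long compartment and the spanner flat on the floor of its short narrow compartment, each lengthways, either way round, and stand the tall canister upright in the crate's empty cell. Set them down rather than dropping them, do not tip the canister over, and leave the small tins, the copper disc, the glass, the little pot and the wax block where they are.

Things in the scene. Friction and masses are not known exactly. Their poses are not given: they have to be found in the camera images.
- brush: flat cleaning brush lying on the table, 168 mm long, 16 mm thick. Wooden handle 18 mm wide from x = -84 to +4 mm; steel ferrule 26 mm wide from x = +2 to +18, then ferrule and black bristles 36 mm wide from x = +18 to +84. Origin: centre of its underside, halfway along; x along the brush towards the bristles, z up.
- brush_grip (a point): point on the brush handle to grip across (18 mm wide), 18 mm behind the brush's origin and 8 mm above its underside; axes as the brush.
- spanner: flat dark steel spanner lying on the table, 110 mm long, 12 mm thick; shaft 14 mm wide, open jaw 32 mm wide at the +x end, square ring 28 mm wide at the -x end. Origin: centre of its underside, halfway along; x along the spanner towards the open jaw, z up.
- spanner_grip (a point): point on the spanner's shaft to grip across (14 mm wide), at x = -4 mm and 6 mm above its underside; axes as the spanner.
- canister: tall white plastic canister with a black cap standing on the table: body 38 mm across up to 78 mm, cap 34 mm across up to 95 mm. Origin: centre of its underside, z up.
- tray: low plywood tray fixed at any yaw, 196 mm (its x) by 200 mm (its y), 13 mm tall; floor 3 mm, walls 4 mm thick, compartments 10 mm deep. Along its +y side the long compartment (188 x 60 mm); beside it, at right angles, a short narrow one (60 x 128 mm) and a nearly square one (124 x 128 mm) holding a copper disc. Origin: centre of its underside, z up.
- tray_long (a point): centre of the floor of the tray's long compartment (188 mm along the tray's x, 60 mm along its y); axes as the tray. 66 mm from the tray's origin along its y, 3 mm up.
- tray_short (a point): centre of the floor of the tray's short narrow compartment (60 mm along the tray's x, 128 mm along its y); axes as the tray. At x = -64, y = -32 mm of the tray, 3 mm up.
- crate: square wooden crate fixed to the table, 112 by 112 mm, 34 mm tall, walls, divider and floor about 4 mm thick, with 2 x 2 cells about 50 mm square; three hold low tins and one is empty. Origin: centre of its underside, z up. Lies at any yaw.
- crate_free (a point): centre of the floor of the crate's empty cell, at x = +27, y = +27 mm of the crate, 4 mm up; axes as the crate.
- tin_a: one of three identical low aluminium tins with brass lids (39 mm across, 38 mm tall) already standing in the crate; leave it. Origin: centre of its underside, z up.
- tin_b: one of three identical low aluminium tins with brass lids (39 mm across, 38 mm tall) already standing in the crate; leave it. Origin: centre of its underside, z up.
- tin_c: one of three identical low aluminium tins with brass lids (39 mm across, 38 mm tall) already standing in the crate; leave it. Origin: centre of its underside, z up.
- lap: copper disc (spare lap) lying in the tray's square compartment, 108 mm across, 6 mm thick with a low 9 mm hub; leave it. Origin: centre of its underside, z up.
- tumbler: clear glass tumbler standing on the table, 60 mm across the rim, 85 mm tall; leave it. Origin: centre of its underside, z up.
- pot: little white powder pot with a brass lid, 36 mm across, 20 mm tall; leave it. Origin: centre of its underside, z up.
- wax: dark brown wax block, 34 by 30 by 22 mm tall; leave it. Origin: centre of its underside, z up.
There are look-alikes about, which are no part of the job. Of the things that look like the brush, the smaller one is meant. Of the things that look like the spanner, the larger one is meant.

How it is judged:
By the outcome, as a careful person would: the job done as asked, in the order asked, and still so for the second after the job is handed in, with the robot touching nothing.
It also fails if it takes over 70 s, if anything falls off the work surface, if the arm or the gripper's body presses on something with over 40 N, if the wrist force passes 120 N, or if a joint passes its speed limit or range.

ROBOT

A 7-joint arm with a two-finger parallel gripper is mounted at the origin on the work surface. World frame = base frame: x ahead of the robot, y to its left, z up, the work surface at z = 0. Lengths are in m, angles in rad, forces in N, time in s.
With the tool pointing down it reaches from about 0.35 to 0.9 m from the base axis. Payload 8.1 kg.
Tool frame: the origin (TCP) lies on the mounting face of the last link; the fingertips stand 178 mm ahead of it and the grasp point (between the pads) lies 159 mm ahead of it; z points along the fingers, y is the line along which they close (so a half turn about z gives the same grasp; the last joint's range is limited). The gripper opens to 92 mm and grips with 3 to 60 N. Pads are 19 mm wide; open, the fingers measure 130 mm over their backs; the gripper's body (75 mm by 190 mm) begins 47 mm behind the grasp point.
Start: joints at [-1.269, 0.434, 0.025, 1.573, -0.012, 1.134, -0.075], TCP at [0.246, 0.574, 0.405] pointing down, gripper open.
Joint ranges: [-2.62, 2.62], [-0.44, 2.09], [-1.27, 1.32], [0.08, 2.57], [-1.32, 4.46], [0.12, 2], [-2.74, 2.74]. Speed limits (rad/s): [2.22, 2.22, 3.01, 3.01, 3.14, 3.14, 3.14].

INTERFACE

Orientations are given as a rotation vector (axis times angle).
In Python, from bench import state, cams, bot gives the robot as it stands.
- The arm moves only by the tool move_arm, never from a script. Its argument "moves" is a list that holds one entry, the list of rows, each a list of 4 numbers: the shift along the tool's x, y, z in m, then the turn about the tool's z in rad. A call has 1 to 5 rows; each row shifts and turns the commanded pose from where the row before left it, along the tool's axes as they then stand; what a row does not reach is not made up. A row lasts 1/8 s, in which the tool goes at most 62.5 mm and 10.7 degrees, less where a joint would pass 70% of its speed; a pose out of reach is approached as far as the arm can. A call with a gripper value outside its range is refused whole. "jaw" is the closure, from -1 (fully open) to 1 (shut), set as the call begins (left out, the last holds). The fingers move at their own pace and stop on an object; the grip force is fixed at half the most. Time passes only in rows, so rows that do not move let the fingers close. It gives the time, the measured TCP pose, the force, the opening and the grip force at its end, in the units of the state.
- state(): the state, without advancing time (a new reading comes with each control period).
- cams.camera(name): name is "scene" or "top" or "wrist"; returns a dict with "pixels" (400x640x3 uint8, blue, green, red), "mtx" (3x3 intrinsics, pixels), "D" ([k1, k2, p1, p2, k3] as OpenCV has them; the pictures are not rectified), "R" (3x3) and "t" (3): a world point X has camera coordinates R X + t. Camera axes: x right, y down, z forward; pixel columns grow to the right and rows downward; lengths in m; the calibration is good to about 2 mm. A picture is of the moment at which its call begins. There is no depth.
- bot.sign_off(): hands the job in; it is judged then, once.
The state is a dict: "time": time; "qpos": joint angles; "qvel": joint speeds; "tau": joint torques, N m; "tcp_pos": TCP position; "orientation": TCP orientation; "wrist_force": force on the tool from outside, world axes, zero at the start; "wrist_torque": the same for the moment, N m; "grip_width": finger opening in m; "grasp_force": force on a finger pad.
Only numpy, scipy, OpenCV 4.12 (cv2) and the standard library are available. Lean on these libraries where they do the work, as an engineer would, in place of code of your own. Each camera call takes 0.05 s, during which the arm holds its last target. There are 200 camera calls.

## Working session

There is one attempt and no reset: what is moved stays moved. The work goes in short steps, Python scripts to look and compute and a tool call to move; the robot and the scene stay as the last step left them, time stands still between calls to the robot, and variables do not carry over. Pictures are saved under pics/ and viewed, at most 13 in all, crops included, and the job is handed in when it is done.

Besides the shell and the picture viewer there is one more tool, called after ">>>" by a JSON object that holds its "api" and its "payload", one argument or row to a line. move_arm: Moves the arm, as the interface text tells. Its arguments: {"type":"object","properties":{"moves":{"type":"array"},"jaw":{"type":"number"}},"required":["moves"]}

```bash
mkdir -p pics; ls
cat > h.py <<'E'
import numpy as np, cv2
from bench import state, cams, bot
def grab(n):
    c=cams.camera(n); c={k:np.array(v) for k,v in c.items()}; np.savez(f'pics/{n}.npz',**c); return c
def load(n): return dict(np.load(f'pics/{n}.npz'))
def ray(c,uv):
    p=cv2.undistortPoints(np.array(uv,float).reshape(-1,1,2),c['mtx'],c['D']).reshape(-1,2)
    d=np.c_[p,np.ones(len(p))]@c['R']; return -c['R'].T@c['t'],d
def plane(c,uv,z):
    o,d=ray(c,uv); return o+d*((z-o[2])/d[:,2])[:,None]
def proj(c,X):
    return cv2.projectPoints(np.array(X,float).reshape(-1,1,3),cv2.Rodrigues(c['R'])[0],c['t'],c['mtx'],c['D'])[0].reshape(-1,2)
def tri(c1,u1,c2,u2):
    o1,d1=ray(c1,u1);o2,d2=ray(c2,u2);out=[]
    for a,b in zip(d1,d2):
        s=np.linalg.lstsq(np.c_[a,-b],o2-o1,rcond=None)[0]; P,Q=o1+a*s[0],o2+b*s[1]
        out.append(np.r_[(P+Q)/2,np.linalg.norm(P-Q)])
    return np.array(out)
E
python3 - <<'E'
from h import *
for n in('top','scene'):
    c=grab(n); cv2.imwrite(f'pics/{n}0.png',c['pixels']); print(n,-c['R'].T@c['t'])
print(state())
E
```

```text
pics
top [ 0.29878108 -0.00471044  1.13718332]
scene [0.97293535 0.5053054  0.81260538]
{'time': 0.1, 'qpos': array([-1.26858238,  0.43513805,  0.02497488,  1.57398059, -0.01158384,
        1.13400302, -0.07511827]), 'qvel': array([-0.00078976, -0.0029167 , -0.00058155, -0.00250827,  0.00081247,
       -0.00131894, -0.00017746]), 'tau': array([ 3.41998173e-03, -6.69125104e+01,  9.87880714e-01, -3.15146184e+01,
       -6.05789479e-02,  3.73001152e-02,  3.46943023e-05]), 'tcp_pos': array([0.246106  , 0.5742869 , 0.40404265]), 'orientation': array([-6.31645046e-01, -3.07729649e+00,  2.16350623e-03]), 'wrist_force': array([ 0.2050292 , -0.13910452,  0.28457128]), 'wrist_torque': array([-0.03036973, -0.03108682, -0.0216935 ]), 'grasp_force': 0.0, 'grip_width': 0.09189831441332379}
```

View pics/top0.png

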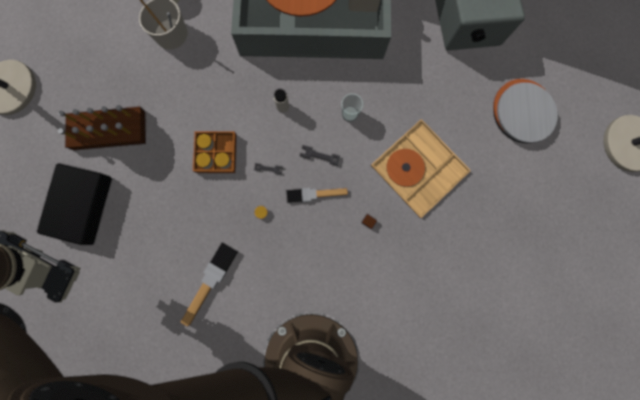

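View pics/scene0.png

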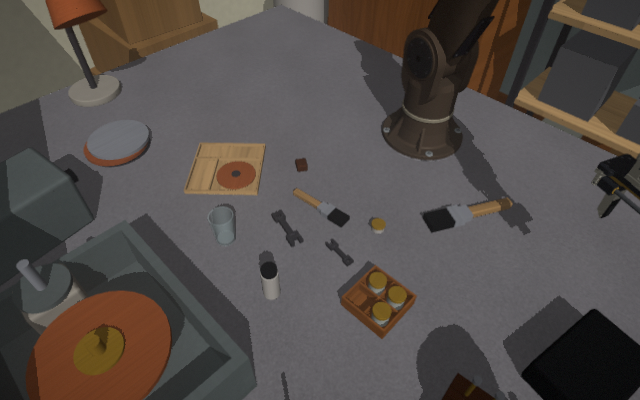

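Top view: candidate brushes are the small one at (317,194) and the large one at (210,285), so the small one is meant. Candidate spanners are the one at (320,155), which looks larger, and the one at (269,168). The canister is at (281,97), the tray at (421,168), and the crate at (215,152) with its empty cell at about (227,143). I'll confirm these in an enlarged crop and measure.

Run:
```python
from h import *
c=load('top');s=load('scene')
crop=cv2.resize(c['pixels'][80:235,185:480],None,fx=2.7,fy=2.7,interpolation=cv2.INTER_CUBIC)
cv2.imwrite('pics/crop1.png',cv2.convertScaleAbs(crop,alpha=1.5))
# rough positions & lengths
for n,uv,z in [('brush ends',[(287,196),(348,192)],.01),('big',[(232,248),(184,322)],.01),('spA',[(301,151),(340,160)],.006),('spB',[(255,167),(284,171)],.006),('crate',[(215,152)],.034),('trayc',[(421,168)],.013),('can',[(281,97)],.095)]:
    P=plane(c,uv,z);print(n,P.round(3).tolist(),np.linalg.norm(P[0]-P[-1]).round(3))
# edges/saturation stats
h=cv2.cvtColor(c['pixels'],cv2.COLOR_BGR2HSV)
for n,(u,v) in dict(table=(380,240),handle=(335,193),brist=(294,196),ferr=(309,195),span=(320,155),traywall=(383,180),trayfl=(430,150),crate=(196,135)).items(): print(n,h[v,u])
```

```text
brush ends [[0.439, 0.075, 0.01], [0.454, -0.092, 0.01]] 0.168
big [[0.294, 0.22, 0.01], [0.092, 0.342, 0.01]] 0.235
spA [[0.567, 0.04, 0.006], [0.544, -0.069, 0.006]] 0.112
spB [[0.519, 0.167, 0.006], [0.509, 0.086, 0.006]] 0.082
crate [[0.553, 0.274, 0.034]] 0.0
trayc [[0.526, -0.294, 0.013]] 0.0
can [[0.69, 0.093, 0.095]] 0.0
table [170   6 121]
handle [ 17 130 157]
brist [150  11  23]
ferr [113   7 147]
span [135   9  56]
traywall [  9  22 117]
trayfl [ 17 117 194]
crate [ 13 170  78]
```

View pics/crop1.png

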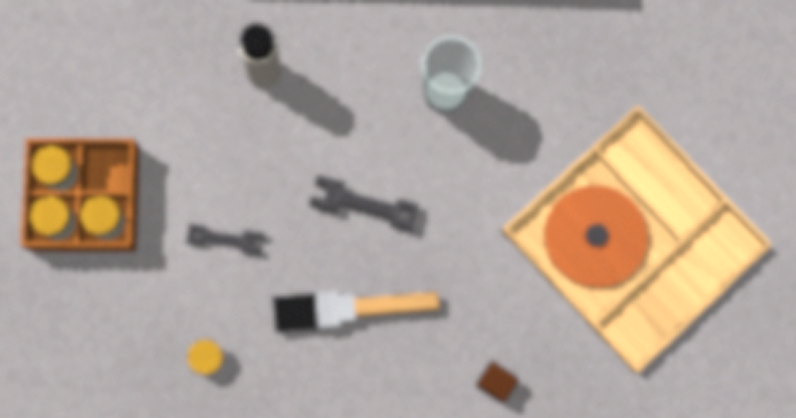

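The crop confirms it. The 168 mm brush is at crop (357,310), against 235 mm for the other. The 112 mm spanner is at crop (367,205), against 82 mm for the one at (228,240). The empty crate cell is upper right, at crop (108,168). In the tray, the long compartment runs along the lower-right side and the short one is upper right. Next I'll measure precisely from both views.

```bash
cat > seg.py <<'E'
from h import *
def comp(m,uv,r=6):
    n,l,st,ce=cv2.connectedComponentsWithStats(m.astype(np.uint8))
    u,v=uv; w=l[v-r:v+r+1,u-r:u+r+1]; w=w[w>0]
    i=np.bincount(w).argmax(); return l==i,ce[i],st[i]
def rect(m):
    c=max(cv2.findContours(m.astype(np.uint8),0,1)[0],key=cv2.contourArea); return c,cv2.minAreaRect(c)
def masks(c):
    h=cv2.cvtColor(c['pixels'],cv2.COLOR_BGR2HSV).astype(int); H,S,V=h[...,0],h[...,1],h[...,2]
    return dict(wood=(S>60)&(V>60), dark=(V<45)&(S<70), sp=(V<72)&(S<45), white=(S<25)&(V>135))
def poly4(m):
    c,_=rect(m); hl=cv2.convexHull(c)
    return cv2.approxPolyN(hl,4).reshape(-1,2).astype(float) if hasattr(cv2,'approxPolyN') else None
E
python3 - <<'E'
from seg import *
seeds=dict(top=dict(handle=(335,193),brist=(294,196),span=(320,155),tray=(430,150),crate=(227,151),cap=(281,94)),
 scene=dict(handle=(305,198),brist=(340,218),span=(286,227),tray=(220,150),crate=(357,307),cap=(268,270)))
R={}
for n in seeds:
    c=load(n);M=masks(c);s=seeds[n];r=R[n]={}
    for k,mk in dict(handle='wood',brist='dark',span='sp',cap='dark').items():
        m,ce,st=comp(M[mk],s[k]); r[k]=ce; print(n,k,ce.round(1),st[2:5])
        if k in('span','handle'):
            vv,uu=np.nonzero(m); P=plane(c,np.c_[uu,vv],.012 if k=='span' else .016)[:,:2]
            b=cv2.minAreaRect((P*1000).astype(np.float32)); print('   minrect mm',np.round(b[0],1),np.round(b[1],1),round(b[2],1))
            mu=P.mean(0); w,vec=np.linalg.eigh(np.cov((P-mu).T)); print('   pca',(mu*1000).round(1),np.degrees(np.arctan2(vec[1,1],vec[0,1])).round(1))
            t=(P-mu)@vec[:,1]; r[k+'e']=[np.c_[uu,vv][t<np.quantile(t,.06)].mean(0),np.c_[uu,vv][t>np.quantile(t,.94)].mean(0)]
    for k in('tray','crate'):
        m,ce,st=comp(M['wood'],s[k]); p=poly4(m); p=p[np.argsort(np.arctan2(*(plane(c,p,.01)[:,:2]-plane(c,p,.01)[:,:2].mean(0)).T))]; r[k]=p
        P=plane(c,p,.013 if k=='tray' else .034); print(n,k,p.round(1).tolist()); print((P[:,:2]*1000).round(1).tolist(),np.linalg.norm(P-np.roll(P,1,0),axis=1).round(3))
t,s=load('top'),load('scene')
for k in('handle','brist','span','cap','tray','crate','spane','handlee'):
    print(k,(tri(t,np.atleast_2d(R['top'][k]),s,np.atleast_2d(R['scene'][k]))*1000).round(1).tolist())
E
```

```text
top handle [331.6 192.3] [ 32  10 239]
   minrect mm [451.5 -46.8] [21.  85.2] 6.1
   pca [451.5 -46.9] 96.0
top brist [294.  195.7] [ 14  12 152]
top span [320.1 156. ] [ 39  20 292]
   minrect mm [553.6 -14.1] [107.3  32.3] 76.9
   pca [552.9 -13.4] 75.7
top cap [280.   95.1] [11 11 96]
top tray [[471.0, 170.0], [421.0, 219.0], [370.0, 165.0], [421.0, 118.0]]
[[523.6, -435.7], [383.8, -292.7], [530.4, -151.9], [669.6, -296.3]] [0.202 0.2   0.203 0.201]
top crate [[235.0, 172.0], [191.0, 172.0], [194.0, 131.0], [236.0, 131.0]]
[[498.6, 216.6], [496.1, 337.4], [611.3, 336.5], [613.2, 219.6]] [0.115 0.121 0.115 0.117]
scene handle [306.1 197.6] [ 28  21 234]
   minrect mm [458.6 -43.8] [26.  87.4] 6.3
   pca [458.4 -43. ] 94.9
scene brist [338.2 217.3] [ 21  18 229]
scene span [286.6 227.9] [ 32  37 397]
   minrect mm [559.   -8.6] [118.9  35.5] 75.1
   pca [560.3  -6.4] 75.7
scene cap [268.4 269.8] [ 17  17 223]
scene tray [[199.0, 142.0], [266.0, 143.0], [257.0, 194.0], [182.0, 194.0]]
[[525.1, -433.6], [386.1, -289.5], [539.1, -145.2], [679.4, -284.0]] [0.215 0.2   0.21  0.197]
scene crate [[374.0, 264.0], [419.0, 297.0], [381.0, 339.0], [336.0, 301.0]]
[[503.6, 221.3], [500.8, 341.2], [628.8, 343.2], [630.4, 224.7]] [0.127 0.12  0.128 0.119]
handle [[453.0, -47.7, 8.1, 1.3]]
brist [[441.2, 56.0, 5.1, 0.1]]
span [[555.0, -13.2, 0.9, 0.9]]
cap [[699.2, 97.0, 85.9, 0.0]]
tray [[523.9, -436.4, 10.8, 0.4], [383.8, -293.3, 9.6, 0.8], [533.0, -153.6, 2.1, 0.8], [674.1, -299.8, -2.3, 1.3]]
crate [[499.6, 218.4, 26.9, 0.9], [497.1, 339.6, 27.6, 0.7], [618.4, 340.8, 13.7, 4.7], [620.4, 220.7, 15.9, 6.5]]
spane [[541.3, -64.7, 6.2, 4.4], [569.4, 35.7, -1.2, 2.2]]
handlee [[457.0, -87.0, 11.1, 0.6], [449.6, -8.7, 6.5, 3.4]]
```

```bash
cat > go.py <<'E'
import sys
from h import *
def tool():
    s=state(); R=cv2.Rodrigues(np.array(s['orientation']))[0]; return s,np.array(s['tcp_pos']),R
def delta(target,ang):
    s,p,R=tool(); a=np.degrees(np.arctan2(R[1,1],R[0,1])); d=(ang-a+90)%180-90   # world yaw change of closing line
    th=np.radians(-d); c,sn=np.cos(th),np.sin(th)
    R2=R@np.array([[c,-sn,0],[sn,c,0],[0,0,1]])
    e=np.array(target)-p
    print('tcp',p.round(4),'yaw',a.round(1),'tilt',np.degrees(np.arccos(-R[2,2])).round(2),'q7',s['qpos'][6].round(2),'t',round(s['time'],2))
    print('turn rad',th.round(3),'shift in turned frame',(R2.T@e).round(4),'in current frame',(R.T@e).round(4))
if __name__=='__main__': delta([float(x) for x in sys.argv[1:4]],float(sys.argv[4]))
E
python3 go.py .450 -.025 .38 6.6; python3 -c "
from h import *
c=grab('wrist');s=state();C=-c['R'].T@c['t'];print(C-s['tcp_pos'],c['R'].round(2).tolist(),c['mtx'])"
```

```text
tcp [0.2461 0.5743 0.404 ] yaw 66.8 tilt 0.08 q7 -0.08 t 0.1
turn rad 1.051 shift in turned frame [-0.6187  0.1337  0.0248] in current frame [-0.4235 -0.4705  0.0248]
[-0.07372261  0.03212923 -0.0208801 ] [[0.39, 0.92, -0.0], [0.88, -0.38, 0.3], [0.27, -0.12, -0.96]] [[349.19058048   0.         325.97928108]
 [  0.         349.19058048 197.83700751]
 [  0.           0.           1.        ]]
```

>>> {"api": "move_arm", "payload": {
  "moves": [
    [[0,0,0.005,0.175],[0,0,0.005,0.175],[0,0,0.005,0.175],[0,0,0.005,0.175],[0,0,0.005,0.175]]
  ]
}}

```text
time: 0.78
tcp_pos: [0.2461, 0.5744, 0.3792]
orientation: [1.883, 2.514, -0.001]
wrist_force: [0.7, 0.5, 0.0]
grip_width: 0.0918
grasp_force: 0.0
```

>>> {"api": "move_arm", "payload": {
  "moves": [
    [[0,0,0,0.175],[-0.05,0.01,0,0],[-0.05,0.01,0,0],[-0.05,0.01,0,0],[-0.05,0.01,0,0]]
  ]
}}

```text
time: 1.4
tcp_pos: [0.3093, 0.3788, 0.3796]
orientation: [2.089, 2.346, -0.0]
wrist_force: [1.0, 0.8, -0.4]
grip_width: 0.0918
grasp_force: 0.0
```

>>> {"api": "move_arm", "payload": {
  "moves": [
    [[-0.05,0.01,0,0],[-0.05,0.01,0,0],[-0.05,0.01,0,0],[-0.05,0.01,0,0],[-0.05,0.01,0,0]]
  ]
}}

```text
time: 2.02
tcp_pos: [0.3878, 0.1363, 0.3799]
orientation: [-2.089, -2.347, -0.001]
wrist_force: [1.1, 0.2, -0.6]
grip_width: 0.092
grasp_force: 0.0
```

```bash
python3 go.py .450 -.025 .38 6.6
```

```text
tcp [0.3878 0.1363 0.3799] yaw 6.7 tilt 0.03 q7 -0.27 t 2.02
turn rad 0.001 shift in turned frame [-0.1674  0.0432 -0.0002] in current frame [-0.1674  0.0431 -0.0002]
```

>>> {"api": "move_arm", "payload": {
  "moves": [
    [[-0.05,0.013,0,0],[-0.05,0.013,0,0],[0,0,0,0]]
  ]
}}

```text
time: 2.4
tcp_pos: [0.4257, 0.0381, 0.3799]
orientation: [2.096, 2.339, 0.0]
wrist_force: [0.1, -0.0, -0.1]
grip_width: 0.0919
grasp_force: 0.0
```

```bash
python3 -c "
from h import *
c=grab('wrist');np.savez('pics/w1.npz',**c);print(state()['tcp_pos'])"
```

```text
[0.42517654 0.04020631 0.37972662]
```

>>> {"api": "move_arm", "payload": {
  "moves": [
    [[-0.035,0.009,0,0],[-0.032,0.008,0,0],[0,0,0,0]]
  ]
}}

```text
time: 2.82
tcp_pos: [0.4499, -0.0236, 0.3797]
orientation: [2.091, 2.344, -0.0]
wrist_force: [-0.3, 1.1, -0.3]
grip_width: 0.0915
grasp_force: 0.0
```

```bash
python3 -c "
from h import *
c=grab('wrist');np.savez('pics/w2.npz',**c);print(state()['tcp_pos'])
a=np.vstack([load('w1')['pixels'],c['pixels']]);cv2.imwrite('pics/w12.png',cv2.resize(a,None,fx=.75,fy=.75,interpolation=3))"
```

```text
[ 0.44954325 -0.02241343  0.37950098]
```

View pics/w12.png

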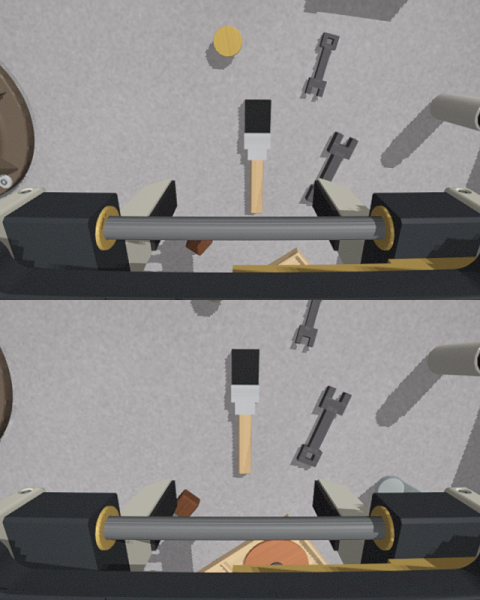

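Both wrist views show the brush whole, with bristles at about (343,155) in w1 and (325,90) in w2. w2 also shows the spanner whole at about (429,167), open jaw at the upper end.

```bash
cat > bm.py <<'E'
from seg import *
def brush(c,hs,bs):
    M=masks(c); h,hc,hst=comp(M['wood'],hs); b,bc,bst=comp(M['dark'],bs)
    vv,uu=np.nonzero(h); P=plane(c,np.c_[uu,vv],.016)[:,:2]; mu=P.mean(0)
    w,v=np.linalg.eigh(np.cov((P-mu).T)); a=v[:,1]; a=a*np.sign(a@(plane(c,[bc],.016)[0,:2]-mu)); t=(P-mu)@a
    end=np.c_[uu,vv][t<np.quantile(t,.02)].mean(0); print('hc',hc.round(1),'bc',bc.round(1),'len',(np.ptp(t)*1000).round(1),'axis',np.degrees(np.arctan2(a[1],a[0])).round(2),'top-end mm',((mu+a*t.min())*1000).round(1),'br',(plane(c,[bc],.016)[0]*1000).round(1),'mu',(mu*1000).round(1))
    return hc,bc,end
if __name__=='__main__':
    a,b=load('w1'),load('w2')
    A=brush(a,(343,235),(343,155)); B=brush(b,(326,190),(325,90))
    print((tri(a,np.array(A),b,np.array(B))*1000).round(1))
    M=masks(b)
    m,ce,st=comp(M['sp'],(429,167),12); vv,uu=np.nonzero(m); P=plane(b,np.c_[uu,vv],.012)[:,:2]
    r=cv2.minAreaRect((P*1000).astype(np.float32)); print('span',r,ce,st)
    mu=P.mean(0); w,v=np.linalg.eigh(np.cov((P-mu).T)); print((mu*1000).round(1),np.degrees(np.arctan2(v[1,1],v[0,1])))
E
python3 bm.py
```

```text
hc [341.5 247.8] bc [343.2 154.8] len 83.1 axis 96.13 top-end mm [456.6 -85.7] br [441.2  58.9  16. ] mu [451.9 -42.1]
hc [325.9 191.5] bc [327.1  90.3] len 83.3 axis 96.05 top-end mm [456.9 -85.5] br [442.2  56.6  16. ] mu [452.3 -42.6]
[[ 4.523e+02 -4.310e+01  1.270e+01  2.000e-01]
 [ 4.422e+02  5.650e+01  2.200e+00  1.000e-01]
 [ 4.561e+02 -8.660e+01  1.230e+01  0.000e+00]]
span ((546.8401489257812, -10.545648574829102), (55.081031799316406, 4.4034552574157715), 74.60032653808594) [422.01675978 170.25139665] [408 146  27  50 179]
[547.1 -10. ] 75.77724224842889
```

```bash
python3 go.py .4498 -.0200 .1885 6.1
```

```text
tcp [ 0.4495 -0.0224  0.3795] yaw 6.6 tilt 0.04 q7 0.21 t 2.88
turn rad 0.009 shift in turned frame [0.0023 0.0006 0.191 ] in current frame [0.0023 0.0007 0.191 ]
```

>>> {"api": "move_arm", "payload": {
  "moves": [
    [[0.002,0.0005,0.04,0.009],[0,0,0.04,0],[0,0,0.04,0],[0,0,0.04,0],[0,0,0.02,0]]
  ],
  "jaw": 0.1
}}

```text
time: 3.5
tcp_pos: [0.4489, -0.0188, 0.1978]
orientation: [-2.095, -2.337, 0.002]
wrist_force: [0.7, 0.3, 0.5]
grip_width: 0.0461
grasp_force: 0.0
```

>>> {"api": "move_arm", "payload": {
  "moves": [
    [[0,0,0.01,0],[0,0,0,0],[0,0,0,0]]
  ]
}}

```text
time: 3.88
tcp_pos: [0.4502, -0.0205, 0.1905]
orientation: [2.099, 2.337, 0.002]
wrist_force: [-0.4, -0.7, 0.4]
grip_width: 0.0415
grasp_force: 0.0
```

```bash
python3 go.py .4498 -.0200 .1885 6.1
```

```text
tcp [ 0.4502 -0.0205  0.1905] yaw 6.2 tilt 0.08 q7 0.5 t 3.88
turn rad 0.001 shift in turned frame [ 0.0006 -0.0004  0.002 ] in current frame [ 0.0006 -0.0004  0.002 ]
```

>>> {"api": "move_arm", "payload": {
  "moves": [
    [[0,0,0.0025,0],[0,0,0,0]]
  ]
}}

```text
time: 4.12
tcp_pos: [0.45, -0.0209, 0.1875]
orientation: [2.099, 2.337, 0.001]
wrist_force: [-0.4, -0.6, 0.8]
grip_width: 0.0413
grasp_force: 0.0
```

>>> {"api": "move_arm", "payload": {
  "moves": [
    [[0,0,0,0],[0,0,0,0],[0,0,0,0],[0,0,0,0],[0,0,0,0]]
  ],
  "jaw": 1
}}

```text
time: 4.75
tcp_pos: [0.4499, -0.0209, 0.1873]
orientation: [2.1, 2.337, 0.0]
wrist_force: [0.4, -0.5, 0.5]
grip_width: 0.0173
grasp_force: 30.0
```

>>> {"api": "move_arm", "payload": {
  "moves": [
    [[0,0,-0.02,0],[0,0,-0.03,-0.16],[0,0,-0.03,-0.165],[0,0,-0.03,-0.165],[0,0,0,-0.165]]
  ]
}}

```text
time: 5.38
tcp_pos: [0.4505, -0.021, 0.2991]
orientation: [1.227, 2.889, 0.003]
wrist_force: [0.9, -0.4, -1.7]
grip_width: 0.0172
grasp_force: 30.0
```

```bash
python3 go.py .492 -.3537 .30 43.8
```

```text
tcp [ 0.4505 -0.021   0.2991] yaw 44.0 tilt 0.22 q7 0.88 t 5.38
turn rad 0.003 shift in turned frame [-0.2688 -0.2003 -0.0009] in current frame [-0.2682 -0.2011 -0.0009]
```

>>> {"api": "move_arm", "payload": {
  "moves": [
    [[-0.04,-0.03,-0.01,0],[-0.045,-0.033,-0.01,0],[-0.045,-0.033,-0.01,0],[0,0,0,0],[0,0,0,0]]
  ]
}}

```text
time: 6.0
tcp_pos: [0.4699, -0.1809, 0.3268]
orientation: [-1.237, -2.887, -0.0]
wrist_force: [-0.9, 0.2, -1.6]
grip_width: 0.0175
grasp_force: 30.0
```

```bash
python3 -c "
from h import *
c=grab('wrist');np.savez('pics/w3.npz',**c);print(state()['tcp_pos'])"
```

```text
[ 0.46996097 -0.18017644  0.32671928]
```

>>> {"api": "move_arm", "payload": {
  "moves": [
    [[-0.045,-0.035,0,0],[-0.045,-0.035,0,0],[-0.045,-0.035,0,0],[0,0,0,0],[0,0,0,0]]
  ]
}}

```text
time: 6.68
tcp_pos: [0.4878, -0.3497, 0.3264]
orientation: [-1.233, -2.888, -0.002]
wrist_force: [0.6, 0.3, -0.1]
grip_width: 0.0176
grasp_force: 30.0
```

```bash
python3 -c "
from h import *
c=grab('wrist');np.savez('pics/w4.npz',**c);print(state()['tcp_pos'])
a=np.vstack([load('w3')['pixels'],c['pixels']]);cv2.imwrite('pics/w34.png',cv2.resize(a,None,fx=.75,fy=.75,interpolation=3))"
```

```text
[ 0.4880209  -0.34917797  0.32659812]
```

View pics/w34.png

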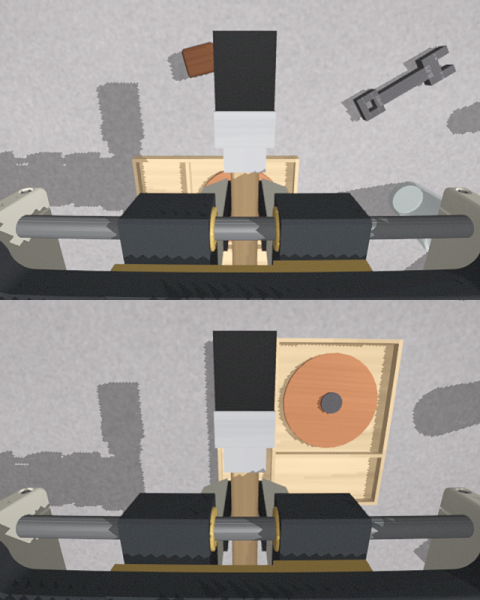

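w3 shows the tray's near edge, from about (177,210) to (396,210). w4 looks from inside the tray: the right rim runs from (535,53) to (504,271), the top rim is at y≈53, and the brush is held straight. I'll fit the tray pose from the rim lines.

```bash
cat > tr.py <<'E'
from seg import *
def fit(p): # line robust -> (point,dir)
    vx,vy,x,y=cv2.fitLine(np.array(p,np.float32),cv2.DIST_HUBER,0,.01,.01).ravel(); return np.array([x,y]),np.array([vx,vy])
def inter(a,b):
    s=np.linalg.solve(np.c_[a[1],-b[1]],b[0]-a[0]); return a[0]+a[1]*s[0]
def rim(c,rows,cols,rlim,tlim,z,right=True):
    m=masks(c)['wood']; R=[];T=[]
    for v in rows:
        u=np.nonzero(m[v,rlim[0]:rlim[1]])[0]
        if len(u): R.append((rlim[0]+(u.max()+.5 if right else u.min()-.5),v))
    for u in cols:
        v=np.nonzero(m[tlim[0]:tlim[1],u])[0]
        if len(v): T.append((u,tlim[0]+v.min()-.5))
    out=[]
    for p in (R,T):
        P=plane(c,p,z)[:,:2]; out.append(fit(P)); print(len(p),'ang',np.degrees(np.arctan2(out[-1][1][1],out[-1][1][0])).round(2),'resid mm',(1000*np.abs((P-out[-1][0])@np.array([-out[-1][1][1],out[-1][1][0]])).mean()).round(2))
    return inter(*out),inter(fit(R),fit(T))
E
python3 - <<'E'
from tr import *
b=load('w4');a=load('w3')
C4,p4=rim(b,range(70,260),range(390,520),(480,560),(40,75),.013)
print('corner(98,-100)',C4.round(4),p4)
C3,p3=rim(a,range(216,246),list(range(310,312))+list(range(375,390)),(370,420),(195,225),0.0)
m=masks(a)['wood'];print([int(np.nonzero(m[195:240,u])[0].min()+195) for u in (185,200,230,260,280,375,385)],[int(np.nonzero(m[v,150:230])[0].min()+150) for v in (215,230,245)],[int(np.nonzero(m[v,370:430])[0].max()+370) for v in (215,230,245)])
print('w3 base corner',C3.round(4),p3)
print('tri (w3 rim corner ~)',(tri(a,[p3],b,[p4])*1000).round(1))
yaw=np.radians(133.8)
E
```

```text
190 ang -46.35 resid mm 0.23
130 ang 43.58 resid mm 0.21
corner(98,-100) [ 0.5329 -0.1532] [537.6666   52.54184]
30 ang -46.83 resid mm 0.23
15 ang 43.55 resid mm 0.0
[208, 208, 208, 208, 208, 208, 208] [177, 179, 181] [397, 396, 395]
w3 base corner [ 0.5348 -0.1511] [398.355 207.5  ]
tri (w3 rim corner ~) [[ 533.5 -150.3    7.3    2.8]]
```

```bash
python3 go.py .4933 -.3524 .200 43.6
```

```text
tcp [ 0.488  -0.3492  0.3266] yaw 43.8 tilt 0.12 q7 1.55 t 6.72
turn rad 0.004 shift in turned frame [-0.0062  0.0015  0.1266] in current frame [-0.0062  0.0015  0.1266]
```

>>> {"api": "move_arm", "payload": {
  "moves": [
    [[-0.006,0.0015,0.03,0.004],[0,0,0.04,0],[0,0,0.03,0],[0,0,0.02,0],[0,0,0.005,0]]
  ]
}}

```text
time: 7.35
tcp_pos: [0.493, -0.3523, 0.2011]
orientation: [-1.237, -2.885, -0.002]
wrist_force: [-0.7, 0.9, 0.6]
grip_width: 0.0177
grasp_force: 30.0
```

>>> {"api": "move_arm", "payload": {
  "moves": [
    [[0,0,0,0],[0,0,0,0],[0,0,0,0]]
  ]
}}

```text
time: 7.72
tcp_pos: [0.4929, -0.3548, 0.2031]
orientation: [1.241, 2.884, -0.0]
wrist_force: [-0.4, -0.4, -0.6]
grip_width: 0.0176
grasp_force: 30.0
```

```bash
python3 go.py .4933 -.3524 .1903 43.6
```

```text
tcp [ 0.4929 -0.3548  0.2031] yaw 43.4 tilt 0.08 q7 1.62 t 7.72
turn rad -0.003 shift in turned frame [0.0015 0.0019 0.0128] in current frame [0.0015 0.0019 0.0128]
```

>>> {"api": "move_arm", "payload": {
  "moves": [
    [[0.001,0.0015,0.005,0],[0,0,0.004,0],[0,0,0.002,0],[0,0,0,0]]
  ]
}}

```text
time: 8.22
tcp_pos: [0.4929, -0.353, 0.1909]
orientation: [-1.242, -2.885, -0.0]
wrist_force: [0.1, 0.4, -1.5]
grip_width: 0.0173
grasp_force: 30.0
```

>>> {"api": "move_arm", "payload": {
  "moves": [
    [[0,0,0.001,0],[0,0,0,0]]
  ]
}}

```text
time: 8.48
tcp_pos: [0.4931, -0.3531, 0.1903]
orientation: [1.242, 2.885, -0.0]
wrist_force: [0.8, 0.1, 0.8]
grip_width: 0.0175
grasp_force: 30.0
```

>>> {"api": "move_arm", "payload": {
  "moves": [
    [[0,0,0.0007,0],[0,0,0,0]]
  ]
}}

```text
time: 8.72
tcp_pos: [0.493, -0.3531, 0.1903]
orientation: [1.242, 2.885, 0.0]
wrist_force: [-1.1, 1.1, 8.3]
grip_width: 0.0171
grasp_force: 30.0
```

>>> {"api": "move_arm", "payload": {
  "moves": [
    [[0,0,0,0],[0,0,0,0],[0,0,0,0]]
  ],
  "jaw": 0.55
}}

```text
time: 9.1
tcp_pos: [0.4931, -0.3529, 0.1894]
orientation: [-1.242, -2.886, -0.0]
wrist_force: [-0.3, -0.8, 0.2]
grip_width: 0.0207
grasp_force: 0.0
```

>>> {"api": "move_arm", "payload": {
  "moves": [
    [[0,0,-0.005,0],[0,0,-0.01,0],[0,0,-0.04,0],[0,0,-0.04,0],[0,0,-0.04,0]]
  ],
  "jaw": 0.5
}}

```text
time: 9.72
tcp_pos: [0.4929, -0.353, 0.3266]
orientation: [1.242, 2.885, -0.0]
wrist_force: [1.2, -0.4, -0.1]
grip_width: 0.0231
grasp_force: 0.0
```

```bash
python3 go.py .552 -.012 .33 -14.3
python3 - <<'E'
from seg import *
t,s,w=grab('top'),grab('scene'),grab('wrist')
a=cv2.resize(w['pixels'],None,fx=.75,fy=.75,interpolation=3); b=cv2.resize(s['pixels'][130:210,170:290],(480,320),interpolation=2)
cv2.imwrite('pics/v1.png',np.vstack([a,b]))
E
```

```text
tcp [ 0.4929 -0.353   0.3266] yaw 43.4 tilt 0.04 q7 1.55 t 9.72
turn rad 1.007 shift in turned frame [ 0.345  -0.0269 -0.0035] in current frame [ 0.2071  0.2773 -0.0035]
```

View pics/v1.png

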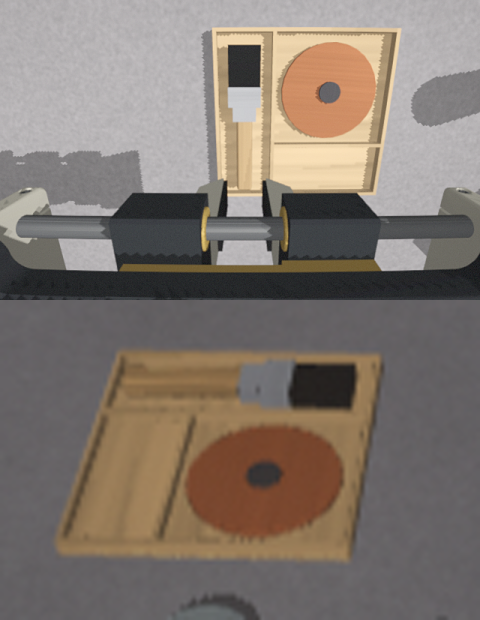

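The brush lies flat in the long compartment, lengthways, at (243,110) in the wrist half of the picture. Next is the spanner, measured from stored views w2 and w3.

Run:
```python
from seg import *
res={}
for n,box in dict(w2=(375,100,490,240),w3=(445,50,625,170)).items():
    c=load(n);x0,y0,x1,y1=box
    g=cv2.cvtColor(c['pixels'],cv2.COLOR_BGR2GRAY)[y0:y1,x0:x1]
    th=125; m=np.zeros(c['pixels'].shape[:2],bool); m[y0:y1,x0:x1]=g<th
    q=np.histogram(g,bins=range(0,261,20))[0]; print(n,q.tolist())
    for th in (100,115,125):
        m[:]=0; m[y0:y1,x0:x1]=g<th
        n_,l,st,ce=cv2.connectedComponentsWithStats(m.astype(np.uint8)); i=1+st[1:,4].argmax()
        vv,uu=np.nonzero(l==i); P=plane(c,np.c_[uu,vv],.012)[:,:2]; r=cv2.minAreaRect((P*1000).astype(np.float32))
        mu=P.mean(0); w,v=np.linalg.eigh(np.cov((P-mu).T)); a=v[:,1]; a=a*np.sign(a[1]); 
        print(th,st[i].tolist(),np.round(r[0],1),np.round(r[1],1),round(r[2],1),'pca',(mu*1000).round(1),np.degrees(np.arctan2(a[1],a[0])).round(1))
        t=(P-mu)@a; uv=np.c_[uu,vv]
        res[n,th]=[ce[i],uv[t<t.min()+.02].mean(0),uv[t>t.max()-.02].mean(0)]
for th in(100,115,125): print((tri(load('w2'),np.array(res['w2',th]),load('w3'),np.array(res['w3',th]))*1000).round(1).tolist())
t=load('top')   # tumbler, canister footprint check
print(plane(t,[(352,101),(349,115)],.085).round(3)[0],plane(t,[(350,114)],0).round(3))
```

```text
w2 [0, 149, 220, 162, 1760, 550, 359, 162, 12571, 167, 0, 0, 0]
100 [395, 115, 73, 107, 2291] [553.4  -9.3] [108.9  34.9] 75.2 pca [554.4  -6.7] 75.9
115 [394, 114, 75, 109, 2541] [552.6  -9.7] [110.2  38.1] 75.9 pca [554.4  -6.8] 75.7
125 [387, 114, 82, 113, 3061] [551.  -13.1] [118.  39.] 75.4 pca [552.   -9.2] 75.7
w3 [0, 15, 627, 210, 188, 2468, 1196, 1093, 184, 13561, 2058, 0, 0]
100 [503, 61, 92, 65, 564] [546.7   3.6] [85.1 12.9] 76.7 pca [547.6   3.6] 84.1
115 [471, 61, 125, 100, 2140] [552.5 -11.9] [112.9  31.5] 77.3 pca [547.8 -24.5] 82.3
125 [470, 61, 137, 100, 3669] [553.3 -12.1] [113.3  35.3] 75.5 pca [553.5 -11. ] 75.8
[[545.8, -2.3, 25.9, 8.2], [529.7, -40.5, 48.3, 5.1], [556.9, 34.3, 12.8, 14.0]]
[[565.2, -12.2, -24.1, 2.1], [544.9, -55.9, 4.9, 0.5], [556.9, 34.4, 13.3, 13.7]]
[[554.2, -9.2, 8.4, 1.8], [538.2, -58.2, 17.0, 2.4], [564.8, 33.0, 10.2, 1.4]]
[ 0.687 -0.094  0.085] [[ 0.68  -0.096  0.   ]]
```

>>> {"api": "move_arm", "payload": {
  "moves": [
    [[0.02,0.03,0,0.17],[0,0,0,0.17],[0,0,0,0.17],[0,0,0,0.17],[0,0,0,0.17]]
  ],
  "jaw": 0.1
}}

```text
time: 10.5
tcp_pos: [0.5008, -0.3175, 0.3238]
orientation: [-2.326, -2.109, 0.001]
wrist_force: [-0.5, -0.2, 0.3]
grip_width: 0.0413
grasp_force: 0.0
```

```bash
python3 go.py .552 -.0154 .33 -14.4
```

```text
tcp [ 0.5008 -0.3175  0.3238] yaw -5.6 tilt 0.08 q7 0.77 t 10.5
turn rad 0.154 shift in turned frame [ 0.3054 -0.0255 -0.0061] in current frame [ 0.3057  0.0215 -0.0061]
```

>>> {"api": "move_arm", "payload": {
  "moves": [
    [[0,0,0,0.154],[0.05,-0.0045,-0.002,0],[0.05,-0.0045,-0.002,0],[0.05,-0.0045,-0.002,0],[0.05,-0.004,0,0]]
  ]
}}

```text
time: 11.12
tcp_pos: [0.5326, -0.1179, 0.33]
orientation: [-2.477, -1.932, 0.001]
wrist_force: [1.0, 0.5, 0.2]
grip_width: 0.041
grasp_force: 0.0
```

>>> {"api": "move_arm", "payload": {
  "moves": [
    [[0.05,-0.004,0,0],[0,0,0,0],[0,0,0,0]]
  ]
}}

```text
time: 11.5
tcp_pos: [0.5408, -0.0703, 0.3301]
orientation: [-2.477, -1.932, 0.002]
wrist_force: [-0.2, -0.7, 0.1]
grip_width: 0.0415
grasp_force: 0.0
```

```bash
python3 - <<'E'
from seg import *
c=grab('wrist');np.savez('pics/w5.npz',**c)
ax=np.radians(75.6);a=np.array([np.cos(ax),np.sin(ax)]);O=np.array([.553,-.0115])
print(proj(c,[np.r_[O-a*.055,.012],np.r_[O+a*.055,.012],np.r_[O,.012]]).round(0).tolist())
g=cv2.cvtColor(c['pixels'],cv2.COLOR_BGR2GRAY)
for th in(105,115,125):
    m=(g<th).astype(np.uint8); u,v=proj(c,[np.r_[O,.012]])[0].astype(int)
    n,l,st,ce=cv2.connectedComponentsWithStats(m); w=l[v-8:v+9,u-8:u+9]; i=np.bincount(w[w>0]).argmax()
    vv,uu=np.nonzero(l==i);P=plane(c,np.c_[uu,vv],.012)[:,:2];r=cv2.minAreaRect((P*1000).astype(np.float32));print(th,st[i],np.round(r[0],1),np.round(r[1],1),round(r[2],1))
    # shaft cross-section |x|<20 mm: mid-line offset
    q=(P-O)@a; p=(P-O)@np.array([-a[1],a[0]]); 
    for x0 in(-.02,-.01,0,.01,.02):
        k=abs(q-x0)<.004; print('  ',x0,(1000*p[k].min()).round(1),(1000*p[k].max()).round(1))
cv2.imwrite('pics/w5c.png',cv2.resize(c['pixels'][:220,220:480],None,fx=2.5,fy=2.5))
E
python3 go.py .552 -.0154 .182 -14.4
```

```text
[[323.0, 180.0], [323.0, 45.0], [323.0, 116.0]]
105 [ 308   44   39  134 2730] [556.5 -10.5] [108.1  30.8] 75.9
   -0.02 -9.2 2.7
   -0.01 -9.1 2.7
   0 -9.0 2.7
   0.01 -8.9 3.5
   0.02 -9.6 3.5
115 [ 307   44   40  135 2998] [556.  -10.8] [109.   31.6] 75.9
   -0.02 -9.2 3.5
   -0.01 -9.1 3.5
   0 -9.0 3.5
   0.01 -9.7 3.5
   0.02 -10.4 3.5
125 [ 304   43   43  145 3587] [553.4 -14.2] [118.   34.1] 74.9
   -0.02 -9.2 6.1
   -0.01 -9.1 4.4
   0 -9.0 6.9
   0.01 -9.7 6.0
   0.02 -11.2 15.8
tcp [ 0.5407 -0.0711  0.3303] yaw -14.2 tilt 0.05 q7 0.2 t 11.55
turn rad 0.004 shift in turned frame [ 0.0569 -0.0028  0.1482] in current frame [ 0.0569 -0.0026  0.1482]
```

```bash
python3 go.py .5551 -.0151 .182 -14.1
```

```text
tcp [ 0.5407 -0.0711  0.3303] yaw -14.2 tilt 0.05 q7 0.2 t 11.55
turn rad -0.001 shift in turned frame [0.0579 0.0004 0.1482] in current frame [0.0579 0.0003 0.1482]
```

>>> {"api": "move_arm", "payload": {
  "moves": [
    [[0.03,0,0.03,0],[0.028,0.0003,0.03,0],[0,0,0.03,0],[0,0,0.03,0],[0,0,0.02,0]]
  ]
}}

```text
time: 12.18
tcp_pos: [0.555, -0.0158, 0.1892]
orientation: [-2.48, -1.929, 0.002]
wrist_force: [0.4, 0.4, 1.0]
grip_width: 0.0411
grasp_force: 0.0
```

>>> {"api": "move_arm", "payload": {
  "moves": [
    [[0,0,0.003,0],[0,0,0,0],[0,0,0,0]]
  ]
}}

```text
time: 12.55
tcp_pos: [0.5559, -0.0144, 0.1884]
orientation: [2.477, 1.931, 0.002]
wrist_force: [-0.2, -0.1, -0.1]
grip_width: 0.0415
grasp_force: 0.0
```

```bash
python3 go.py .5551 -.0151 .182 -14.1
```

```text
tcp [ 0.5559 -0.0144  0.1884] yaw -14.1 tilt 0.09 q7 0.25 t 12.55
turn rad -0.001 shift in turned frame [-0.0009 -0.0006  0.0064] in current frame [-0.0009 -0.0006  0.0064]
```

>>> {"api": "move_arm", "payload": {
  "moves": [
    [[-0.001,-0.0005,0.004,0],[0,0,0.002,0],[0,0,0,0]]
  ]
}}

```text
time: 12.92
tcp_pos: [0.5547, -0.0147, 0.1814]
orientation: [-2.477, -1.932, 0.0]
wrist_force: [-0.2, 0.2, 0.8]
grip_width: 0.0413
grasp_force: 0.0
```

>>> {"api": "move_arm", "payload": {
  "moves": [
    [[0,0,0,0],[0,0,0,0],[0,0,0,0],[0,0,0,0],[0,0,0,0]]
  ],
  "jaw": 1
}}

```text
time: 13.55
tcp_pos: [0.5549, -0.0148, 0.1816]
orientation: [2.477, 1.932, 0.0]
wrist_force: [0.6, 0.8, 0.2]
grip_width: 0.0136
grasp_force: 30.0
```

>>> {"api": "move_arm", "payload": {
  "moves": [
    [[0,0,-0.02,0],[0,0,-0.04,0.14],[0,0,-0.04,0.14],[0,0,-0.04,0.14],[0,0,-0.01,0.14]]
  ]
}}

```text
time: 14.18
tcp_pos: [0.5553, -0.0151, 0.3339]
orientation: [2.917, 1.165, 0.005]
wrist_force: [-0.7, -0.3, -2.0]
grip_width: 0.0139
grasp_force: 30.0
```

```bash
python3 go.py .5926 -.3201 .33 -46.4
```

```text
tcp [ 0.5553 -0.0151  0.3339] yaw -46.4 tilt 0.19 q7 -0.35 t 14.18
turn rad -0.001 shift in turned frame [-0.1833  0.2466  0.0038] in current frame [-0.1831  0.2468  0.0038]
```

>>> {"api": "move_arm", "payload": {
  "moves": [
    [[-0.03,0.041,0,0],[-0.03,0.041,0,0],[-0.03,0.041,0,0],[-0.03,0.041,0,0],[-0.03,0.041,0,0]]
  ]
}}

```text
time: 14.8
tcp_pos: [0.5885, -0.2679, 0.3312]
orientation: [-2.914, -1.172, 0.0]
wrist_force: [0.5, -0.4, -1.1]
grip_width: 0.0136
grasp_force: 30.0
```

>>> {"api": "move_arm", "payload": {
  "moves": [
    [[-0.03,0.041,0,0],[0,0,0,0],[0,0,0,0]]
  ]
}}

```text
time: 15.18
tcp_pos: [0.5951, -0.3167, 0.3309]
orientation: [-2.914, -1.171, 0.001]
wrist_force: [0.4, 0.1, -2.0]
grip_width: 0.0133
grasp_force: 30.0
```

```bash
python3 go.py .5926 -.3201 .195 -46.4
python3 - <<'E'
from seg import *
c=grab('wrist');np.savez('pics/w6.npz',**c)
cv2.imwrite('pics/w6v.png',c['pixels'])
E
```

```text
tcp [ 0.5951 -0.3167  0.3309] yaw -46.2 tilt 0.08 q7 0.09 t 15.18
turn rad 0.003 shift in turned frame [-0.0042  0.0009  0.1359] in current frame [-0.0042  0.0009  0.1359]
```

View pics/w6v.png

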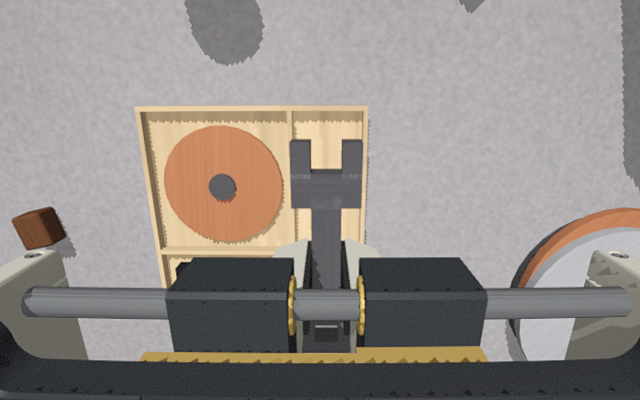

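The spanner is held straight over the short compartment. The tray's right rim runs from (368,107) to (365,245) and the top rim is at y≈107.

Run:
```python
from tr import *
c=load('w6')
C,p=rim(c,range(115,240),range(150,355),(340,400),(95,120),.013)
x=np.radians(133.6);ex=np.array([np.cos(x),np.sin(x)]);ey=np.array([-ex[1],ex[0]])
print('corner(-98,-100)',C.round(4),p); O=C+.098*ex+.100*ey; print('tray O',O.round(4)); S=O-.064*ex-.032*ey; print('short',S.round(4),'tcp',(S-.0039*np.array([-ey[0],-ey[1]])).round(4))
```

```text
125 ang 43.77 resid mm 0.23
205 ang -46.49 resid mm 0.07
corner(-98,-100) [ 0.6682 -0.2939] [368.21713 105.5    ]
tray O [ 0.5282 -0.2919]
short [ 0.5955 -0.3162] tcp [ 0.5926 -0.3189]
```

>>> {"api": "move_arm", "payload": {
  "moves": [
    [[-0.004,0.0005,0.03,0.003],[0,0,0.04,0],[0,0,0.03,0],[0,0,0.02,0],[0,0,0.01,0]]
  ]
}}

```text
time: 15.85
tcp_pos: [0.593, -0.319, 0.2007]
orientation: [-2.915, -1.169, 0.0]
wrist_force: [0.2, 0.2, -0.8]
grip_width: 0.0139
grasp_force: 30.0
```

>>> {"api": "move_arm", "payload": {
  "moves": [
    [[0,0,0.002,0],[0,0,0,0],[0,0,0,0]]
  ]
}}

```text
time: 16.23
tcp_pos: [0.593, -0.3203, 0.2005]
orientation: [2.916, 1.167, 0.002]
wrist_force: [-0.3, 0.4, -1.3]
grip_width: 0.0136
grasp_force: 30.0
```

```bash
python3 go.py .5926 -.3194 .1845 -46.4
```

```text
tcp [ 0.593  -0.3203  0.2005] yaw -46.4 tilt 0.08 q7 0.18 t 16.23
turn rad 0.001 shift in turned frame [ 0.0003 -0.0009  0.016 ] in current frame [ 0.0003 -0.0009  0.016 ]
```

>>> {"api": "move_arm", "payload": {
  "moves": [
    [[0,-0.0008,0.008,0],[0,0,0.006,0],[0,0,0,0],[0,0,0,0]]
  ]
}}

```text
time: 16.73
tcp_pos: [0.5921, -0.3195, 0.1853]
orientation: [-2.916, -1.168, 0.0]
wrist_force: [0.1, -0.4, -2.5]
grip_width: 0.0134
grasp_force: 30.0
```

>>> {"api": "move_arm", "payload": {
  "moves": [
    [[0,0,0.0012,0],[0,0,0,0]]
  ]
}}

```text
time: 16.98
tcp_pos: [0.5921, -0.3195, 0.1846]
orientation: [2.916, 1.168, 0.0]
wrist_force: [-1.5, 1.3, 3.2]
grip_width: 0.0133
grasp_force: 30.0
```

>>> {"api": "move_arm", "payload": {
  "moves": [
    [[0,0,0.001,0],[0,0,0,0]]
  ]
}}

```text
time: 17.23
tcp_pos: [0.5921, -0.3196, 0.1846]
orientation: [-2.916, -1.168, -0.001]
wrist_force: [-3.2, 3.7, 12.6]
grip_width: 0.0137
grasp_force: 30.0
```

>>> {"api": "move_arm", "payload": {
  "moves": [
    [[0,0,0,0],[0,0,0,0]]
  ],
  "jaw": 0.62
}}

```text
time: 17.48
tcp_pos: [0.5922, -0.3194, 0.1832]
orientation: [2.916, 1.168, 0.0]
wrist_force: [-0.1, 0.4, -0.6]
grip_width: 0.0173
grasp_force: 0.0
```

>>> {"api": "move_arm", "payload": {
  "moves": [
    [[0,0,-0.005,0],[0,0,-0.01,0],[0,0,-0.04,0],[0,0,-0.04,0],[0,0,-0.05,0]]
  ]
}}

```text
time: 18.1
tcp_pos: [0.5919, -0.3193, 0.3297]
orientation: [-2.916, -1.167, 0.001]
wrist_force: [0.5, -0.2, 0.5]
grip_width: 0.0177
grasp_force: 0.0
```

```bash
python3 go.py .697 .096 .33 0
python3 - <<'E'
from seg import *
t,s,w=grab('top'),grab('scene'),grab('wrist')
a=cv2.resize(w['pixels'],None,fx=.75,fy=.75,interpolation=3); b=cv2.resize(s['pixels'][130:210,170:290],(480,320),interpolation=2)
cv2.imwrite('pics/v2.png',np.vstack([a,b]))
# canister: cap (dark) and white body in top & scene
for n,c,u in(('top',t,(280,95)),('scene',s,(268,270))):
    m,ce,st=comp(masks(c)['dark'],u); k,r=rect(m); print(n,ce,st,cv2.minEnclosingCircle(k), (plane(c,[ce],.09)*1000).round(1))
E
```

```text
tcp [ 0.5919 -0.3193  0.3297] yaw -46.4 tilt 0.05 q7 0.09 t 18.1
turn rad -0.809 shift in turned frame [ 4.153e-01  1.051e-01 -2.000e-04] in current frame [ 3.626e-01 -2.281e-01 -2.000e-04]
top [279.95061728  95.2345679 ] [276  90   9  11  81] ((280.0, 95.1500015258789), 5.246287822723389) [[697.1  96.8  90. ]]
scene [268.39366516 269.8280543 ] [260 262  17  17 221] ((268.3245544433594, 269.9385986328125), 8.377412796020508) [[700.7  99.3  90. ]]
```

View pics/v2.png

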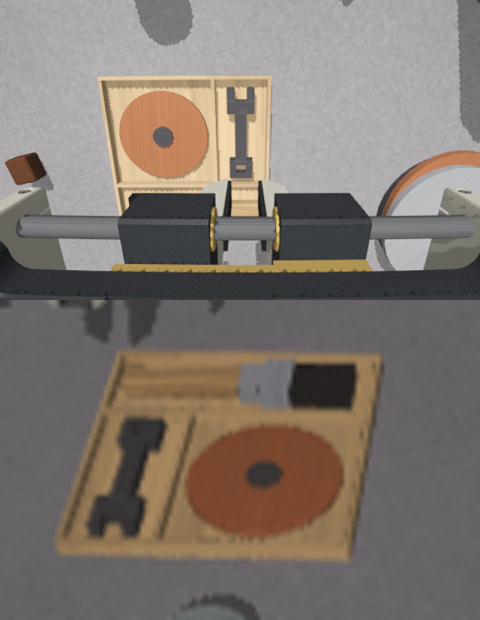

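The spanner lies flat in the short compartment at (240,132) in the wrist half of the picture. Now the canister, gripped with the closing line along world y to stay clear of the grey basin.

>>> {"api": "move_arm", "payload": {
  "moves": [
    [[0,0,0,0.16],[0,0,0,0.16],[0,0,0,0.16],[0,0,0,0.16],[0,0,0,0.121]]
  ],
  "jaw": -1
}}

```text
time: 18.88
tcp_pos: [0.592, -0.3191, 0.3273]
orientation: [-3.141, 0.006, 0.002]
wrist_force: [0.2, -0.6, -0.3]
grip_width: 0.0629
grasp_force: 0.0
```

>>> {"api": "move_arm", "payload": {
  "moves": [
    [[0.01,-0.05,-0.005,0],[0.01,-0.05,-0.005,0],[0.01,-0.05,0,0],[0.01,-0.05,0,0],[0,-0.05,0,0]]
  ]
}}

```text
time: 19.5
tcp_pos: [0.6322, -0.0673, 0.3374]
orientation: [-3.142, -0.002, 0.001]
wrist_force: [-0.6, -0.8, -0.3]
grip_width: 0.0917
grasp_force: 0.0
```

>>> {"api": "move_arm", "payload": {
  "moves": [
    [[0,-0.05,0,0],[0,-0.05,0,0],[0,-0.05,0,0],[0,-0.017,0,0],[0,0,0,0]]
  ]
}}

```text
time: 20.12
tcp_pos: [0.6316, 0.0987, 0.3376]
orientation: [3.141, 0.005, -0.002]
wrist_force: [0.3, -0.5, 0.6]
grip_width: 0.0917
grasp_force: 0.0
```

```bash
python3 - <<'E'
from seg import *
c=grab('wrist');np.savez('pics/w7.npz',**c); t=load('top')
for z in(0,.095): print(proj(c,[[.6985,.098,z]]))
u=proj(c,[[.6985,.098,.095]])[0].astype(int); m,ce,st=comp(masks(c)['dark'],u,10); k,_=rect(m); (cc,rr)=cv2.minEnclosingCircle(k); print(ce,st,cc,rr)
e=cv2.fitEllipse(k);print(e); print('at .095',plane(c,[e[0],cc,ce],.095).round(4))
print('tri with top cap centre',(tri(t,[(279.95,95.23)],c,[ce])*1000).round(1))
E
python3 go.py .6985 .098 .33 -90
```

```text
[[327.71260802 105.80335159]]
[[328.39744636 112.66495399]]
[329.28100775 114.78003876] [ 303   85   51   53 1032] (327.4455871582031, 111.08290100097656) 26.309606552124023
((328.6147766113281, 113.33460235595703), (45.137699127197266, 47.94171905517578), 28.61970329284668)
at .095 [[0.6981 0.0979 0.095 ]
 [0.6995 0.0986 0.095 ]
 [0.6972 0.0974 0.095 ]]
tri with top cap centre [[697.   97.1  90.2   0.7]]
tcp [0.6316 0.0968 0.338 ] yaw -90.0 tilt 0.07 q7 -1.13 t 20.18
turn rad 0.0 shift in turned frame [ 0.0669 -0.0012  0.008 ] in current frame [ 0.0669 -0.0012  0.008 ]
```

>>> {"api": "move_arm", "payload": {
  "moves": [
    [[0.035,-0.001,0,0],[0.031,0,0,0],[0,0,0.02,0],[0,0,0.04,0],[0,0,0.03,0]]
  ]
}}

```text
time: 20.8
tcp_pos: [0.6966, 0.0965, 0.2461]
orientation: [3.141, -0.004, -0.003]
wrist_force: [-0.1, -0.2, -0.1]
grip_width: 0.0917
grasp_force: 0.0
```

>>> {"api": "move_arm", "payload": {
  "moves": [
    [[0,0,0.015,0],[0,0,0,0],[0,0,0,0]]
  ]
}}

```text
time: 21.18
tcp_pos: [0.6982, 0.098, 0.2346]
orientation: [3.141, 0.0, 0.003]
wrist_force: [-0.8, -0.1, -0.2]
grip_width: 0.092
grasp_force: 0.0
```

```bash
python3 go.py .698 .0978 .227 -90
```

```text
tcp [0.6982 0.098  0.2346] yaw -90.0 tilt 0.1 q7 -1.1 t 21.18
turn rad 0.0 shift in turned frame [-0.0002  0.0002  0.0076] in current frame [-0.0002  0.0002  0.0076]
```

>>> {"api": "move_arm", "payload": {
  "moves": [
    [[0,0,0.0076,0],[0,0,0,0],[0,0,0,0]]
  ],
  "jaw": 0
}}

```text
time: 21.55
tcp_pos: [0.6979, 0.0986, 0.2259]
orientation: [-3.142, -0.001, -0.0]
wrist_force: [0.4, 0.4, 0.3]
grip_width: 0.0666
grasp_force: 0.0
```

>>> {"api": "move_arm", "payload": {
  "moves": [
    [[0,0,0,0],[0,0,0,0],[0,0,0,0],[0,0,0,0]]
  ],
  "jaw": 1
}}

```text
time: 22.05
tcp_pos: [0.6979, 0.0986, 0.2258]
orientation: [-3.142, -0.001, -0.0]
wrist_force: [-1.0, -0.6, -0.7]
grip_width: 0.0376
grasp_force: 30.0
```

>>> {"api": "move_arm", "payload": {
  "moves": [
    [[0,0,-0.01,0],[0,0,-0.03,0],[0,0,-0.04,0],[0,0,-0.03,0],[0,0,0,0]]
  ]
}}

```text
time: 22.68
tcp_pos: [0.6984, 0.098, 0.3389]
orientation: [-3.141, -0.001, -0.007]
wrist_force: [0.1, 0.1, -2.1]
grip_width: 0.0373
grasp_force: 30.0
```

```bash
python3 go.py .582 .2505 .337 -90
```

```text
tcp [0.6984 0.098  0.3389] yaw -90.0 tilt 0.26 q7 -1.17 t 22.68
turn rad 0.001 shift in turned frame [-0.1164 -0.1525  0.0014] in current frame [-0.1163 -0.1526  0.0014]
```

>>> {"api": "move_arm", "payload": {
  "moves": [
    [[-0.03,-0.038,0,0],[-0.03,-0.038,0,0],[-0.03,-0.038,0,0],[0,0,0,0],[0,0,0,0]]
  ]
}}

```text
time: 23.3
tcp_pos: [0.6076, 0.2125, 0.3352]
orientation: [3.141, 0.002, -0.001]
wrist_force: [-0.8, -0.8, -1.4]
grip_width: 0.0376
grasp_force: 30.0
```

```bash
python3 -c "
from h import *
c=grab('wrist');np.savez('pics/w8.npz',**c);print(state()['tcp_pos'])"
```

```text
[0.60794346 0.21165067 0.33542525]
```

>>> {"api": "move_arm", "payload": {
  "moves": [
    [[-0.026,-0.038,0,0],[0,0,0,0],[0,0,0,0],[0,0,0,0]]
  ]
}}

```text
time: 23.85
tcp_pos: [0.5825, 0.2488, 0.336]
orientation: [3.141, -0.003, 0.001]
wrist_force: [0.6, -0.1, -1.4]
grip_width: 0.0375
grasp_force: 30.0
```

```bash
python3 -c "
from h import *
c=grab('wrist');np.savez('pics/w9.npz',**c);print(state()['tcp_pos'])
a=np.vstack([load('w8')['pixels'],c['pixels']]);cv2.imwrite('pics/w89.png',cv2.resize(a,None,fx=.75,fy=.75,interpolation=3))"
```

```text
[0.58239849 0.24900797 0.33593948]
```

View pics/w89.png

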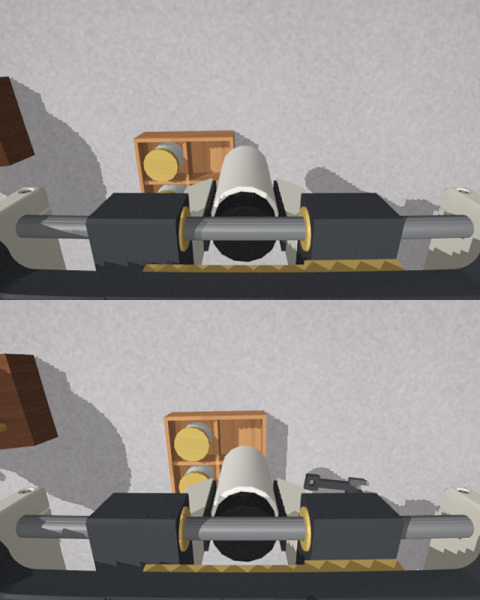

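w9 shows the crate's +x edge from (220,150) to (353,148). The empty cell is under the canister's far side and there are tins at (255,190) and (258,245). I'll fit the edges.

Run:
```python
from tr import *
c=load('w9')
g=c['pixels']; print('col 330 rows', [(v,g[v,330].tolist()) for v in range(142,170,2)])
CR,p=rim(c,range(158,205),range(230,345),(335,375),(135,165),.034)
CL,pl=rim(c,range(158,215),range(230,345),(205,245),(135,165),.034,right=False)
print('rim-plane corners R,L',CR.round(4),CL.round(4),'width',np.linalg.norm(CR-CL).round(4),p,pl)
C0,_=rim(c,range(158,205),range(230,345),(335,375),(135,165),0.0); print('z0 corner',C0.round(4))
w=load('w8')
CL8,p8=rim(w,range(190,250),range(195,300),(165,200),(165,190),.034,right=False); print('w8 L',CL8.round(4),p8,'tri',(tri(w,[p8],c,[pl])*1000).round(1))
for a,b in ((.034,0),):
  X=[np.r_[CR,.034]]
print(proj(c,[[C0[0],CR[1],0],[C0[0],CR[1],.034]]))
```

```text
col 330 rows [(142, [193, 191, 195]), (144, [191, 189, 193]), (146, [195, 192, 193]), (148, [78, 113, 158]), (150, [70, 109, 155]), (152, [67, 105, 153]), (154, [102, 150, 204]), (156, [105, 155, 209]), (158, [93, 141, 192]), (160, [69, 104, 147]), (162, [72, 106, 148]), (164, [69, 105, 150]), (166, [67, 103, 147]), (168, [75, 106, 150])]
47 ang 1.22 resid mm 0.0
115 ang -89.26 resid mm 0.2
57 ang 0.88 resid mm 0.22
115 ang -89.26 resid mm 0.2
rim-plane corners R,L [0.619  0.2263] [0.6175 0.3379] width 0.1116 [354.5     147.06488] [216.89348 149.31845]
47 ang 1.22 resid mm 0.0
115 ang -89.26 resid mm 0.23
z0 corner [0.6136 0.2236]
60 ang 0.91 resid mm 0.22
105 ang -88.86 resid mm 0.22
w8 L [0.62   0.3376] [175.99272 176.07788] tri [[616.7 341.6  23.9   1.9]]
[[351.4382546  147.10899648]
 [354.35359239 153.66193293]]
```

```bash
python3 go.py .584 .2545 .275 -90
```

```text
tcp [0.5824 0.249  0.3359] yaw -90.1 tilt 0.04 q7 -1.36 t 23.9
turn rad -0.002 shift in turned frame [ 0.0016 -0.0055  0.0609] in current frame [ 0.0016 -0.0055  0.0609]
```

>>> {"api": "move_arm", "payload": {
  "moves": [
    [[0.0016,-0.0055,0.02,0],[0,0,0.03,0],[0,0,0.01,0],[0,0,0,0],[0,0,0,0]]
  ]
}}

```text
time: 24.52
tcp_pos: [0.5838, 0.2558, 0.2765]
orientation: [-3.141, -0.001, -0.002]
wrist_force: [-0.2, -0.0, -1.7]
grip_width: 0.0373
grasp_force: 30.0
```

```bash
python3 go.py .584 .2545 .232 -90
python3 - <<'E'
from tr import *
s=grab('scene'); np.savez('pics/s3.npz',**s)
cv2.imwrite('pics/s3.png',cv2.resize(s['pixels'][190:350,310:450],None,fx=3.7,fy=3.7,interpolation=2))
E
```

```text
tcp [0.5838 0.2558 0.2765] yaw -90.0 tilt 0.07 q7 -1.32 t 24.52
turn rad 0.0 shift in turned frame [0.0002 0.0013 0.0445] in current frame [0.0002 0.0013 0.0445]
```

View pics/s3.png

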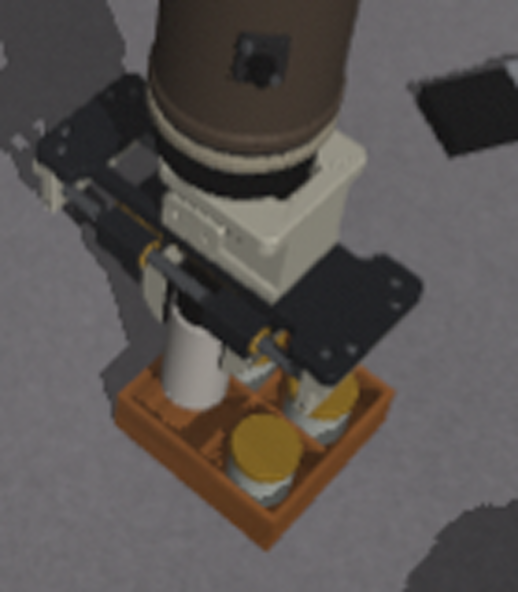

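The canister hangs upright over the empty cell, its bottom at crop (195,400), clear of the tins. I'll lower it while watching the force.

>>> {"api": "move_arm", "payload": {
  "moves": [
    [[0,0.001,0.01,0],[0,0,0.01,0],[0,0,0,0]]
  ]
}}

```text
time: 24.95
tcp_pos: [0.5829, 0.2551, 0.2546]
orientation: [3.141, 0.001, -0.003]
wrist_force: [-0.3, 0.7, -1.5]
grip_width: 0.0373
grasp_force: 30.0
```

>>> {"api": "move_arm", "payload": {
  "moves": [
    [[0,0,0.012,0],[0,0,0.01,0],[0,0,0,0],[0,0,0,0]]
  ]
}}

```text
time: 25.45
tcp_pos: [0.5834, 0.255, 0.2338]
orientation: [3.141, 0.001, 0.0]
wrist_force: [-0.1, 0.2, -1.4]
grip_width: 0.0376
grasp_force: 30.0
```

```bash
python3 go.py .584 .2545 .2298 -90
```

```text
tcp [0.5834 0.255  0.2338] yaw -90.0 tilt 0.01 q7 -1.28 t 25.45
turn rad 0.001 shift in turned frame [0.0006 0.0005 0.004 ] in current frame [0.0006 0.0005 0.004 ]
```

>>> {"api": "move_arm", "payload": {
  "moves": [
    [[0,0,0.003,0],[0,0,0,0]]
  ]
}}

```text
time: 25.7
tcp_pos: [0.5833, 0.2551, 0.2307]
orientation: [-3.141, -0.001, 0.0]
wrist_force: [-0.3, -0.3, -0.8]
grip_width: 0.0377
grasp_force: 30.0
```

>>> {"api": "move_arm", "payload": {
  "moves": [
    [[0,0,0.0012,0],[0,0,0,0]]
  ]
}}

```text
time: 25.95
tcp_pos: [0.5834, 0.255, 0.2297]
orientation: [-3.141, -0.001, -0.001]
wrist_force: [-0.2, 0.1, 0.5]
grip_width: 0.0375
grasp_force: 30.0
```

>>> {"api": "move_arm", "payload": {
  "moves": [
    [[0,0,0.0008,0],[0,0,0,0]]
  ]
}}

```text
time: 26.2
tcp_pos: [0.5836, 0.2549, 0.2297]
orientation: [-3.141, -0.001, -0.001]
wrist_force: [-2.4, 0.0, 7.9]
grip_width: 0.0373
grasp_force: 30.0
```

>>> {"api": "move_arm", "payload": {
  "moves": [
    [[0,0,0,0],[0,0,0,0],[0,0,0,0]]
  ],
  "jaw": -0.3
}}

```text
time: 26.58
tcp_pos: [0.5833, 0.255, 0.2286]
orientation: [3.141, 0.001, -0.0]
wrist_force: [0.8, 0.6, 0.2]
grip_width: 0.0586
grasp_force: 0.0
```

>>> {"api": "move_arm", "payload": {
  "moves": [
    [[0,0,-0.01,0],[0,0,-0.03,0],[0,0,-0.04,0],[0,0,-0.04,0],[0,0,-0.04,0]]
  ]
}}

```text
time: 27.2
tcp_pos: [0.5832, 0.2548, 0.3907]
orientation: [3.142, 0.0, 0.001]
wrist_force: [0.4, 1.0, -0.1]
grip_width: 0.0597
grasp_force: 0.0
```

>>> {"api": "move_arm", "payload": {
  "moves": [
    [[-0.05,-0.01,0,0],[-0.05,-0.01,0,0],[-0.05,-0.01,0,0],[-0.05,-0.01,0,0],[0,0,0,0]]
  ]
}}

```text
time: 27.82
tcp_pos: [0.3799, 0.2963, 0.3887]
orientation: [-3.14, -0.01, 0.006]
wrist_force: [0.7, -0.6, 0.6]
grip_width: 0.0596
grasp_force: 0.0
```

Run:
```python
from h import *
s=grab('scene'); t=grab('top')
a=cv2.resize(s['pixels'][120:350,160:430],(704,600),interpolation=2); cv2.imwrite('pics/fin.png',a)
print(state()['time'],state()['qvel'].round(3))
```

```text
27.925 [ 0.047  0.026  0.006 -0.019 -0.004 -0.002  0.006]
```

View pics/fin.png

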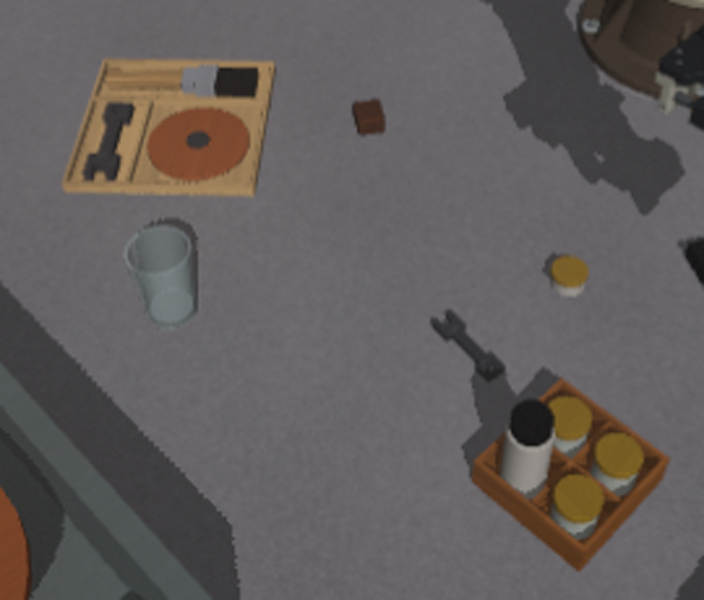

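The final picture shows the brush at (185,80) and the spanner at (110,140), both flat in their compartments. The canister stands upright in the empty cell at (527,445), and everything else is undisturbed.

```bash
python3 -c "
from bench import bot
print(bot.sign_off())"
```

```text
the job is handed in; nothing more can be done
None
```

The job is handed in at about 28 s: the brush and then the spanner lie flat and lengthways in the tray's long and short compartments, the canister stands upright in the crate's empty cell, and everything else looks undisturbed in the last picture.

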